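# Load and key on the studio's egg banding wheel

### The job

Get the egg-banding wheel ready in the pottery studio: first lift the blue ceramic egg out of its wooden drying block and set it gently upright, blunt end down, in the black ring on top of the wheel, and let go of it. Then take the red interlock key from the key holder, push it fully home in the brass lock on the sloping key station, turn it clockwise to its stop (on) and leave it there. Leave the blue key in the holder, and do not drop the egg or disturb the other things on the table.

Things in the scene. Friction and masses are not known exactly. Their poses are not given: they have to be found in the camera images.
- egg_center (a point): Centre (half-way up) of a loose blue ceramic egg, 78 mm tall, 54 mm across at its widest (27 mm above the blunt bottom end, 12 mm below this point), about 120 g. z is its long axis, pointing to the narrow end. It stands narrow end up in the drying block, this point 60 mm above the table.
- egg_block: Fixed wooden drying block, 80 x 80 x 12 mm, with a ring on it (outer diameter 48 mm, top edge 28 mm above the table) in which the egg stands at the start. Origin at its underside's centre.
- wheel_ring (a point): Centre of the top edge of the black ring fixed on the banding wheel (fixed aluminium disc, 140 mm diameter, on a blue base, its top 50 mm above the table; it does not turn). The ring is 16 mm high, outer diameter 48 mm, inner 36 mm, its top edge 66 mm above the table. An egg seated upright in it has its centre 32 mm above this point. z points up.
- red_key_grip (a point): Centre of the loose red key's handle, 12 (x) x 30 (y) x 42 (z) mm. z is the key's axis, from blade to handle (up at the start). Below: a steel shoulder 18 x 30 x 5 mm, its underside 26 mm below this point, then a blade 8 (x) x 14 (y) mm, 28 mm long, ending 54 mm below this point; the same either way round. About 60 g. At the start this point is 68 mm above the table.
- key_holder: Fixed dark wooden key holder, 50 (x) x 130 (y) x 42 (z) mm, origin at its underside's centre. The red and blue keys stand upright in its two slots (10 x 16 mm, 34 mm deep, at y = -40 and +40 mm, which key is where varies), their shoulders resting on its top.
- blue_key_grip (a point): Centre of the handle of the blue key, the same in shape as the red one; it stands in the other slot of the key holder, 80 mm from the red key along the keys' y. To be left alone.
- lock_mouth (a point): Centre of the slot's mouth on the face of the round brass lock barrel. z points straight out of the face, 30 degrees from vertical, leaning to the robot's side. x and y turn with the barrel: slot 10 (x) x 16 (y) mm, 32 mm deep, chamfered 1.5 mm. The key goes in along -z, its x along this x (either way round), until its shoulder meets the face: handle centre then 26 mm out.
- key_station: Fixed grey key station: a box with a 110 (up the slope) x 130 mm panel sloping down to the robot's side. The brass barrel (43 mm across) stands 6 mm out of it, the middle of its face about 80 mm above the table. A white stripe on the barrel (+y end of the slot) points to a white dot (off) or a green dot (on). Origin on the table under the lock.
- lock (a joint): Angle of the lock barrel, rad: 0 fully off, 1.2 the on stop; grows clockwise as seen looking at the face (negative turn about the z of lock_mouth). At the start 0 to 0.15. Friction about 0.06 N m; it stays where it is left. The key has up to about 0.25 rad of play in the slot before it takes the barrel along.
- jar_pink: Bystander: paint jar with red label and a stick standing in it (tip about 165 mm high), 60 mm across. Origin at its underside's centre.
- jar_green: Bystander: paint jar with green label and a stick standing in it (tip about 165 mm high), 60 mm across. Origin at its underside's centre.
- jar_yellow: Bystander: closed paint jar, yellow label, 60 mm across, 83 mm high. Origin at its underside's centre.
- water_bottle: Bystander: water bottle, 68 mm across, 200 mm high. Origin at its underside's centre.
- bowl: Bystander: grey plastic bowl, 100 mm across, 50 mm high. Origin at its underside's centre.
- brush: Bystander: paint brush 200 mm long, lying along its x, 18 mm high. Origin at its underside's centre.
- brush_cup: Bystander: clear cup of brushes, 76 mm across, brushes to about 175 mm high. Origin at its underside's centre.

How it is judged (in metres and radians):
On the way, in this order (a step that is already met when the one before it is completed fails the run):
1. the egg stands upright in the wheel's ring, let go of (horizontal distance between egg_center and wheel_ring below 0.005 m and z of egg_center in the frame of wheel_ring between 0.026 and 0.037 m and angle between egg_center's own z axis and vertical below 0.2 rad and contact force between the fingers and egg below 0.05 N), for 0.2 s.
2. the red key is fully home in the lock while the lock is still off (z of red_key_grip in the frame of lock_mouth between 0.02 and 0.03 m and x of red_key_grip in the frame of lock_mouth between -0.005 and 0.005 m and y of red_key_grip in the frame of lock_mouth between -0.005 and 0.005 m and angle between the z axis of red_key_grip and the z axis of lock_mouth, either way round below 0.15 rad and value of joint lock below 0.5 rad), for 0.1 s.
At the end, for the whole second after the job is handed in: The egg stands in the wheel's ring, released and at rest, centred within 5 mm and upright within 0.2 rad; the red key is in the lock, its shoulder within 4 mm of the face, within 5 mm of centre and 0.15 rad of the lock's axis, at rest, and the lock is turned beyond 1.0 rad (stop at 1.2) (all of step 1 and z of red_key_grip in the frame of lock_mouth between 0.02 and 0.03 m and x of red_key_grip in the frame of lock_mouth between -0.005 and 0.005 m and y of red_key_grip in the frame of lock_mouth between -0.005 and 0.005 m and angle between the z axis of red_key_grip and the z axis of lock_mouth, either way round below 0.15 rad and value of joint lock above 1 rad and linear speed of each of egg, red_key below 0.02 m/s); the robot touches nothing.
It fails at once if the blue key is moved more than 20 mm (distance of blue_key_grip from where it was at the start of the episode above 0.02 m).
It fails at once if the egg falls or is lowered below its supports (centre lower than 45 mm) (height (world z) of egg_center below 0.045 m).
It fails at once if the egg is dropped: out of the fingers more than 15 mm above its seat in the wheel's ring (contact force between the fingers and egg below 0.02 N and height (world z) of egg_center above 0.113 m).
It fails at once if the egg is pressed onto the wheel with more than 40 N (contact force between egg and wheel above 40 N).
It fails at once if another thing on the table is moved more than 40 mm (distance of any of jar_pink, jar_green, jar_yellow, water_bottle, bowl, brush, brush_cup from where it was at the start of the episode above 0.04 m).
It also fails if it takes over 61 s, if anything falls off the work surface, if the arm or the gripper's body presses on something with over 40 N, if the wrist force passes 120 N, or if a joint passes its speed limit or range.

### The arm

A 6-joint arm with a two-finger parallel gripper is mounted at the origin on the work surface. World frame = base frame: x ahead of the robot, y to its left, z up, the work surface at z = 0. Lengths are in mm, angles in degrees, forces in N, time in s.
With the tool pointing down it reaches from about 425 to 950 mm from the base axis. Payload 3.5 kg.
Tool frame: the origin (TCP) lies on the centre line of the jaws, within the pads' length; the fingertips stand 17 mm ahead of it and the grasp point (between the pads) lies 2 mm behind it (tcp_to_tips is the distance from the TCP to the fingertips, in mm); z points along the fingers, y is the line along which they close (so a half turn about z gives the same grasp; the last joint's range is limited). The gripper opens to 85 mm and grips with 20 to 120 N. Pads are 22 mm wide; open, the fingers measure 114 mm over their backs; the gripper's body (76 mm by 85 mm) begins 54 mm behind the grasp point. The pads swing forward as they close: fully open they stand 13 mm farther back than shut.
Start: joints at [-78.896, 16.404, 90.338, -0, 73.258, -8.594], TCP at [227.543, -635.477, 248.325] pointing down, gripper open.
Joint ranges: [-158.93, 158.93], [-51.34, 127.21], [12.03, 142.37], [-87.48, 267.48], [13.55, 161.25], [-162.69, 162.69]. Speed limits (degrees/s): [159.86, 159.86, 180, 180, 180, 180].

### API

Orientations are given as a 3x3 rotation matrix whose columns are the frame's x, y, z axes.
In Python, from plant import * gives the robot as it stands. The module is installed in compiled form; this text tells all that it offers.
- The arm moves only by the tool step_arm, never from a script. Its argument "commands" is text: rows parted by semicolons, each of 4 numbers parted by spaces: the shift along the tool's x, y, z in cm, then the turn about the tool's z in rad. A call has 1 to 10 rows; each row shifts and turns the commanded pose from where the row before left it, along the tool's axes as they then stand; what a row does not reach is not made up. A row lasts 1/10 s, in which the tool goes at most 50 mm and 8.59 degrees, less where a joint would pass 70% of its speed; a pose out of reach is approached as far as the arm can. A call is refused whole if a number of a shift passes 5 or a number of a turn 0.15, either way. A call with a gripper value outside its range is refused whole. "hand" is the opening, from 0 (shut) to 1 (fully open), set as the call begins (left out, the last holds). The fingers move at their own pace and stop on an object; "force" is the grip in N (left out, the last holds). Time passes only in rows, so rows that do not move let the fingers close. It gives the time, the measured TCP pose, the force, the opening and the grip force at its end, in the units of the state.
- get_obs(): the state, without advancing time (a new reading comes with each control period).
- read_camera(name): name is "side" or "top"; returns the picture (420x560x3 uint8, red, green, blue); there is no depth.
- camera_params(name): a dict with "K" (3x3 intrinsics, pixels), "dist" ([k1, k2, p1, p2, k3] as OpenCV has them; the pictures are not rectified), "rvec" (rotation vector, rad) and "tvec" (3), from world to camera coordinates, as OpenCV has them. Camera axes: x right, y down, z forward; pixel columns grow to the right and rows downward; lengths in mm; the calibration is good to about 2 mm. A picture is of the moment at which its call begins. camera_params takes no time and is no camera call.
- hand_in(): hands the job in; it is judged then, once.
Trained networks look in the newest picture that a camera, given by its name, has taken for a name from the list of things; names that differ only in an ending like _2 or _b are one class to them, and where a whole thing is asked for, a point or a joint stands for the part that bears it (a point fixed in the world has none). Each returns a list of dicts, best first, with "conf" (0 to 1); they miss things now and then, are a little off and sometimes report something else, mostly with a low value. They report only what shows in the picture. A call takes as long as a camera call.
- trace(camera, thing): "mask" (420x560 bool, what is visible of it) and "extent" ([left, top, right, bottom] as shares, 0 to 1, of the picture: columns of its width, rows of its height, round what is visible of it).
- spot_point(camera, thing): "position" ([column, row] as shares, 0 to 1, of the picture: columns of its width, rows of its height: a listed point, or the origin of a listed thing).
The state is a dict: "time": time; "joint_pos": joint angles; "joint_velocities": joint speeds; "joint_efforts": joint torques, N m; "tool_pos": TCP position; "tcp_rot": TCP orientation; "force": force on the tool from outside, world axes, zero at the start; "wrist_torque": the same for the moment, N m; "gripper_width": opening from 0.0 (shut) to 1.0 (fully open); "gripper_force": force on a finger pad.
Only numpy, scipy, OpenCV 4.12 (cv2) and the standard library are available. Lean on these libraries where they do the work, as an engineer would, in place of code of your own. Each camera call takes 0.05 s, during which the arm holds its last target. There are 200 camera calls.

## Working session

There is one attempt and no reset: what is moved stays moved. The work goes in short steps, Python scripts to look and compute and a tool call to move; the robot and the scene stay as the last step left them, time stands still between calls to the robot, and variables do not carry over. Pictures are saved under pics/ and viewed, at most 10 in all, crops included, and the job is handed in when it is done.

Besides the shell and the picture viewer there is one more tool, called as name(argument=value, ...), one argument or row to a line, values as JSON. step_arm: Moves the arm, as the interface text tells. Its arguments: {"type":"object","properties":{"commands":{"type":"string"},"hand":{"type":"number"},"force":{"type":"number"}},"required":["commands"]}

```bash
mkdir -p pics
cat > h.py <<'E'
from plant import *
import numpy as np, cv2
def cam(n):
    p=camera_params(n); return np.array(p["K"],float),np.array(p["dist"],float),np.array(p["rvec"],float),np.array(p["tvec"],float).reshape(3)
def ray(n,px):
    K,d,r,t=cam(n); R=cv2.Rodrigues(r)[0]
    u=cv2.undistortPoints(np.array([[px]],float),K,d)[0,0]
    v=R.T@np.array([u[0],u[1],1]); return -R.T@t, v/np.linalg.norm(v)
def atz(n,px,z):
    o,v=ray(n,px); return o+v*(z-o[2])/v[2]
def tri(pa,pb):
    (a,u),(b,v)=ray("side",pa),ray("top",pb)
    s=np.linalg.lstsq(np.c_[u,-v],b-a,rcond=None)[0]
    p,q=a+u*s[0],b+v*s[1]; return (p+q)/2,np.linalg.norm(p-q)
def proj(n,P):
    K,d,r,t=cam(n); return cv2.projectPoints(np.array(P,float).reshape(-1,1,3),r,t,K,d)[0][:,0]
def shot(n,f=None):
    im=read_camera(n)
    if f: cv2.imwrite("pics/"+f,im[:,:,::-1])
    return im
def sp(n,th):
    r=spot_point(n,th)
    return [(np.round(np.array(q["position"])*[560,420],1),round(q["conf"],2)) for q in r[:2]]
E
python3 - <<'E'
from h import *
for n in("side","top"): shot(n,n+"0.png"); print(n, ray(n,(280,210)))
for th in["egg_center","egg_block","wheel_ring","red_key_grip","blue_key_grip","key_holder","lock_mouth","key_station","jar_pink","jar_green","jar_yellow","water_bottle","bowl","brush","brush_cup"]:
    a,b=sp("side",th),sp("top",th)
    print(th,a,b, [np.round(x,1) for x in tri(a[0][0],b[0][0])] if a and b else None)
print(get_obs())
E
```

```text
side (array([ 189.75015011, -765.54637811,  744.17504171]), array([ 0.36556569,  0.72676372, -0.58152921]))
top (array([ 354.35066466,   35.0560078 , 1613.77188151]), array([ 0.15371158, -0.0226038 , -0.98785719]))
egg_center [(array([362.3, 296.9]), 0.95)] [(array([367.5, 195.7]), 0.66)] [array([ 633.7, -264.1,   54.4]), np.float64(2.5)]
egg_block [(array([363. , 315.1]), 0.68), (array([265.3, 252.3]), 0.2)] [(array([363. , 197.2]), 0.87)] [array([ 642. , -262.5,   -8.6]), np.float64(0.8)]
wheel_ring [(array([265.1, 249.5]), 0.59)] [(array([294.8, 241.4]), 0.78)] [array([506.3, -43.3,  67.3]), np.float64(11.3)]
red_key_grip [(array([282.8, 295.6]), 0.48)] [(array([344.3, 249.8]), 0.37)] [array([ 478.1, -188.4,   62.6]), np.float64(10.2)]
blue_key_grip [(array([296.7, 322.8]), 0.66), (array([435.8, 339.4]), 0.33)] [(array([368.5, 247.4]), 0.54)] [array([ 478.4, -259.8,   54. ]), np.float64(1.8)]
key_holder [(array([290.9, 328.2]), 0.77), (array([195.3, 182.2]), 0.66)] [(array([355.2, 248.3]), 0.83)] [array([ 481.5, -228.8,    2.4]), np.float64(0.4)]
lock_mouth [(array([229.2, 196.9])
[... 1284 characters left out ...]
494593e+00]), 'joint_velocities': array([ 0.0184277 , -0.06036566,  0.03151628, -0.08125317, -0.03443803,
       -0.01701062]), 'joint_efforts': array([-1.15243387e-03, -4.05947435e+01, -2.92929733e+01, -9.15443661e-05,
        5.73064772e-04,  1.24774039e-05]), 'tool_pos': array([ 227.55982268, -635.49245104,  248.35022246]), 'tcp_rot': array([[ 9.41470705e-01,  3.37094810e-01,  7.15237972e-06],
       [ 3.37094810e-01, -9.41470703e-01, -6.07471741e-05],
       [-1.37438012e-05,  5.96027149e-05, -9.99999998e-01]]), 'force': array([-0.16378063, -0.42826793, -0.60179911]), 'wrist_torque': array([-0.0139315 , -0.006994  ,  0.05111521]), 'gripper_force': 0.0, 'gripper_width': 0.997507329814511}
```

View pics/side0.png

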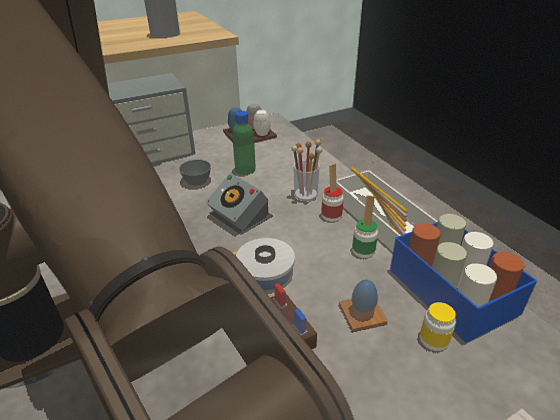

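View pics/top0.png

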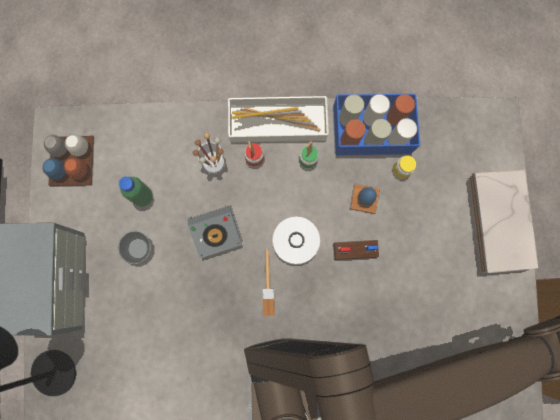

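The side view shows the arm hiding the lower left; the egg is at about (365,300), the ring (265,253), the keys (281,295) and (300,320), and the lock (233,196). The top view is clear, with the egg at (367,196), the wheel (296,240), the holder (357,249) and the lock (215,235). I'll take enlarged crops next so I can measure more finely.

Run:
```python
from h import *
t=cv2.imread("pics/top0.png"); s=cv2.imread("pics/side0.png")
c=lambda im,x,y,w,h,W,H: cv2.resize(im[y:y+h,x:x+w],(W,H),interpolation=cv2.INTER_CUBIC)
m=np.vstack([np.hstack([c(t,180,200,70,60,350,300),c(s,203,172,75,60,400,300)]),
 np.hstack([c(t,325,230,70,60,350,300),c(s,240,230,75,60,400,300)])])
cv2.imwrite("pics/crop1.png",m)
def cent(im,name,box,f):
    x0,y0,x1,y1=box; sub=im[y0:y1,x0:x1].astype(int); b,g,r=sub[...,0],sub[...,1],sub[...,2]
    k=f(r,g,b); ys,xs=np.nonzero(k); print(name,k.sum(),xs.mean()+x0 if len(xs) else 0,ys.mean()+y0 if len(ys) else 0,(xs.min()+x0,xs.max()+x0,ys.min()+y0,ys.max()+y0) if len(xs) else 0)
red=lambda r,g,b:(r>1.7*g)&(r>1.7*b)&(r>110)
blue=lambda r,g,b:(b>1.5*r)&(b>90)
yel=lambda r,g,b:(r>1.5*b)&(g>1.15*b)&(r>90)
grn=lambda r,g,b:(g>1.3*r)&(g>1.1*b)
cent(t,"t red key",(335,240,382,258),red);cent(t,"t blue key",(335,240,382,258),blue)
cent(s,"s red",(270,275,300,315),red);cent(s,"s blue",(285,300,312,340),blue)
cent(t,"t brass",(195,220,235,250),yel);cent(s,"s brass",(215,180,250,212),yel)
cent(t,"t green",(185,205,240,255),grn);cent(s,"s green",(205,170,270,225),grn)
cent(t,"t reddot",(185,205,240,255),red);cent(s,"s reddot",(205,170,270,225),red)
cent(t,"t white",(185,205,240,255),lambda r,g,b:(r>170)&(g>170)&(b>160));cent(s,"s white",(205,170,270,225),lambda r,g,b:(r>170)&(g>170)&(b>160))
cent(t,"t ring blk",(284,228,308,252),lambda r,g,b:r<90);cent(s,"s ring blk",(250,240,282,270),lambda r,g,b:r<80)
cent(t,"t disc",(265,210,325,270),lambda r,g,b:r>170)
for n in("side","top"):
  read_camera(n)
  for th in("egg_center","wheel_ring","lock_mouth","red_key_grip","key_holder"):
    r=trace(n,th)
    if r: ys,xs=np.nonzero(r[0]["mask"]); print(n,th,r[0]["conf"],len(xs),xs.mean(),ys.mean(),xs.min(),xs.max(),ys.min(),ys.max())
```

```text
t red key 52 345.15384615384613 248.80769230769232 (np.int64(340), np.int64(351), np.int64(246), np.int64(251))
t blue key 49 371.7755102040816 247.30612244897958 (np.int64(366), np.int64(377), np.int64(245), np.int64(250))
s red 57 279.5438596491228 288.0175438596491 (np.int64(275), np.int64(284), np.int64(283), np.int64(293))
s blue 99 299.7171717171717 316.25252525252523 (np.int64(294), np.int64(305), np.int64(309), np.int64(332))
t brass 174 214.55747126436782 235.27011494252872 (np.int64(207), np.int64(222), np.int64(228), np.int64(242))
s brass 141 231.82978723404256 195.29078014184398 (np.int64(225), np.int64(239), np.int64(189), np.int64(202))
t green 16 195.625 227.3125 (np.int64(191), np.int64(206), np.int64(224), np.int64(230))
s green 92 241.2173913043478 173.0 (np.int64(227), np.int64(254), np.int64(170), np.int64(184))
t reddot 14 224.71428571428572 218.5 (np.int64(223), np.int64(226), np.int64(217), np.int64(220))
s reddot 15 251.4 190.4 (np.int64(250), np.int64(253), np.int64(189), np.int64(192))
t white 5 200.6 239.8 (np.int64(200), np.int64(201), np.int64(239), np.i
[... 484 characters left out ...]
ide wheel_ring 0.62 2026 267.8756169792695 260.9486673247779 237 294 238 289
side lock_mouth 0.67 155 231.4967741935484 195.88387096774193 225 238 189 203
side red_key_grip 0.7 229 279.4017467248908 296.44978165938863 273 286 284 308
side key_holder 0.7 476 299.4264705882353 321.73319327731093 282 316 295 347
top egg_center 0.61 267 366.80898876404495 195.1685393258427 358 376 187 204
top wheel_ring 0.89 1692 296.12470449172577 239.80023640661938 274 318 217 263
top lock_mouth 0.57 171 214.82456140350877 234.76023391812865 208 222 228 242
top red_key_grip 0.62 591 355.3113367174281 249.86125211505922 335 378 240 259
top key_holder 0.81 585 353.7162393162393 249.61880341880342 334 378 240 259
```

View pics/crop1.png

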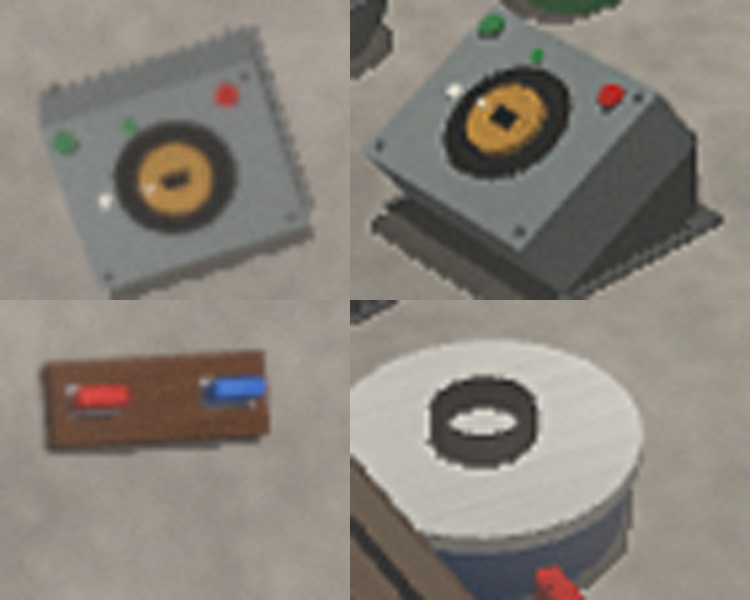

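The crops show the lock stripe pointing at the white dot (off), and the slot's long side runs roughly along world y. The red key is the left, +y one in the holder, and the ring is clear. Next I'll work out the world poses.

Run:
```python
from h import *
t=cv2.imread("pics/top0.png").astype(float); s=cv2.imread("pics/side0.png").astype(float)
P=lambda n,a,b: print(n,*[np.round(x,1) for x in tri(a,b)])
P("egg",(364.4,296.3),(366.8,195.2))
P("lock",(231.7,195.6),(214.7,235.0))
P("reddot",(251.4,190.4),(224.7,218.5))
P("whitedot",(222.5,190),(200.6,239.8))
# green light big from crops
P("greenlight",(203+(490-350)*75/400-.3,172+25/5-.3),(180+65/5-.4,200+143/5-.4))
P("greendot",(203+(537-350)*75/400-.3,172+57/5-.3),(180+129/5-.4,200+126/5-.4))
def dark(im,box,th):
    x0,y0,x1,y1=box; k=im[y0:y1,x0:x1].mean(2)<th; n,l,st,c=cv2.connectedComponentsWithStats(k.astype(np.uint8)); i=1+np.argmax(st[1:,4]); print(st[i],c[i]+[x0,y0])
    m=(l==i).astype(np.uint8); cs=cv2.findContours(m,cv2.RETR_EXTERNAL,cv2.CHAIN_APPROX_NONE)[0]; h=cv2.convexHull(max(cs,key=len)); e=cv2.fitEllipse(h); print(e,"+",x0,y0); return c[i]+[x0,y0]
r=dark(t,(284,228,310,254),140); print("ring@66",atz("top",r,62))
r2=dark(s,(253,240,278,266),110); P("ring",r2,r)
# disc
m=(t[205:275,265:330].min(2)>165).astype(np.uint8); cs=max(cv2.findContours(m,0,1)[0],key=len); e=cv2.fitEllipse(cv2.convexHull(cs)); d=np.array(e[0])+[265,205]; print("disc",e,atz("top",d,50))
print("red top@89",atz("top",(345.15,248.8),85),"blue",atz("top",(371.8,247.3),85))
P("redtri",(279.5,288),(345.15,248.8))
for n,p in(("ends",(340,249)),("ends",(351,248.5))): print(atz("top",p,87))
# holder outline
m=((t[235:265,328:386,2]<125)&(t[235:265,328:386,0]<90)).astype(np.uint8); cs=max(cv2.findContours(m,0,1)[0],key=len); print("holder rect",cv2.minAreaRect(cs))
for p in [(334,241.5),(378,240)]: print(atz("top",p,42))
# egg block corners
b,g,rr=t[180:215,345:385].transpose(2,0,1); m=((rr>1.3*b)).astype(np.uint8); cs=max(cv2.findContours(m,0,1)[0],key=len); q=cv2.minAreaRect(cs); print("block",q,atz("top",np.array(q[0])+[345,180],12))
```

```text
egg [ 637.3 -263.2   53.1] 1.6
lock [524.4 192.4  75.3] 1.1
reddot [569.8 160.8  96.3] 1.6
whitedot [512.5 233.8  73.2] 3.4
greenlight [543.1 254.2  96.8] 1.1
greendot [553.4 217.3  93. ] 2.4
[ 5  4 15 16 80] [296.1375 239.575 ]
((11.981444358825684, 11.8200044631958), (14.958584785461426, 16.058320999145508), 0.9184077978134155) + 284 228
ring@66 [506.74973125 -45.77288912  62.        ]
[  2   5  20  18 254] [264.52755906 253.77952756]
((11.623799324035645, 13.930970191955566), (18.105085372924805, 21.912628173828125), 87.5025863647461) + 253 240
ring [508.2 -46.3  56.8] 1.9
disc ((30.825551986694336, 34.55958938598633), (47.3502311706543, 48.19124984741211), 110.95915985107422) [507.99461913 -45.4741691   50.        ]
red top@89 [ 474.4137298  -185.95862667   85.        ] blue [ 476.87052782 -263.98437338   85.        ]
redtri [ 475.7 -186.4   85.3] 2.8
[ 474.03540341 -170.68164457   87.        ]
[ 474.7158949  -202.72424468   87.        ]
holder rect ((27.606895446777344, 15.317241668701172), (18.673603057861328, 44.62873840332031), 86.633544921875)
[ 500.39006617 -159.6617074    42.        ]
[ 501.73756326 -292.17028057   42.        ]
block ((19.516983032226562, 18.409435272216797), (26.476119995117188, 26.29183006286621), 10.619654655456543) [ 634.11803171 -263.09037034   12.        ]
```

step_arm(
  commands="4.25 -1.78 0 0;4.25 -1.78 0 0;4.25 -1.78 0 0;4.25 -1.78 0 0;4.25 -1.78 0 0;4.25 -1.78 0 0;4.25 -1.78 0 0;4.25 -1.78 0 0;4.25 -1.78 0 0;4.25 -1.78 0 0",
  hand=1,
  force=20,
)

```text
time: 3.2
tool_pos: [568.9, -323.2, 248.6]
tcp_rot: [[0.941, 0.337, 0.0], [0.337, -0.941, -0.0], [0.0, 0.0, -1.0]]
force: [0.6, -0.6, -0.2]
gripper_width: 0.999
gripper_force: 0.0
```

step_arm(
  commands="4.25 -1.78 0 0;4.2 -1.78 0 0;0 0 3 0;0 0 3 0;0 0 3 0;0 0 1 0;0 0 0 0;0 0 0 0",
)

```text
time: 4.0
tool_pos: [635.9, -263.2, 149.9]
tcp_rot: [[0.942, 0.337, 0.002], [0.337, -0.942, -0.001], [0.001, 0.002, -1.0]]
force: [0.1, -0.1, 0.6]
gripper_width: 1.0
gripper_force: 0.0
```

Run:
```python
from h import *
s=shot("side","side1.png"); t=shot("top","top1.png")
c=lambda im,x,y,w,h,W,H: cv2.resize(im[y:y+h,x:x+w,::-1],(W,H),interpolation=cv2.INTER_CUBIC)
print(proj("side",[[635.9,-263.2,149.9],[636,-263,60],[636,-263,99]]),proj("top",[[635.9,-263.2,149.9]]))
cv2.imwrite("pics/c2.png",np.hstack([c(s,300,210,110,130,440,520),c(t,320,160,90,130,360,520)]))
r=trace("side","egg_center")[0]; ys,xs=np.nonzero(r["mask"]); print(r["conf"],len(xs),xs.mean(),ys.mean(),xs.min(),xs.max(),ys.min(),ys.max())
```

```text
[[368.27611733 262.33052831]
 [363.75863772 294.20426405]
 [365.64251816 280.79771812]] [[373.09411821 189.21971979]]
0.62 622 364.7218649517685 295.9003215434084 352 376 280 311
```

View pics/c2.png

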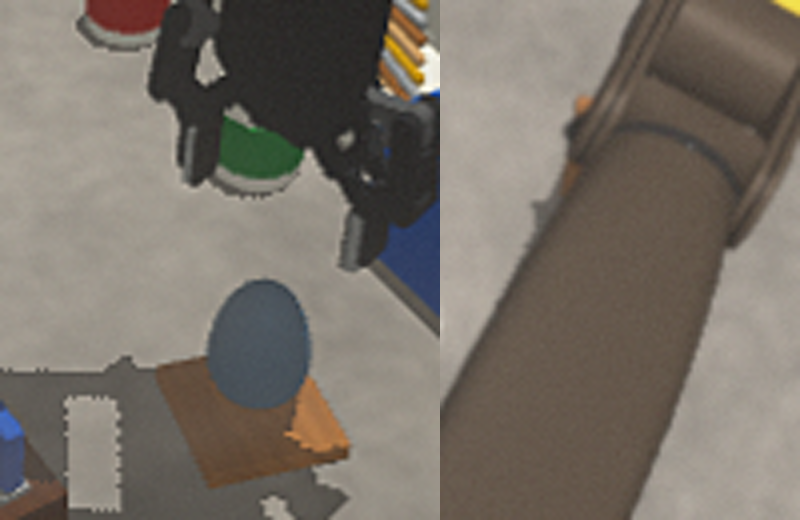

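The fingers straddle the egg's axis (mid-tips at about (368,265), egg at (365,296)), so I'm going down.

step_arm(
  commands="0 0 2.5 0;0 0 2.5 0;0 0 2.5 0;0 0 1.5 0;0 0 1.2 0;0 0 0 0;0 0 0 0",
)

```text
time: 4.85
tool_pos: [635.9, -263.0, 47.4]
tcp_rot: [[0.941, 0.337, 0.001], [0.337, -0.941, -0.001], [0.001, 0.001, -1.0]]
force: [0.2, 1.0, 1.5]
gripper_width: 1.001
gripper_force: 0.0
```

step_arm(
  commands="0 0 0 0;0 0 0 0;0 0 0 0;0 0 0 0;0 0 0 0;0 0 0 0;0 0 0 0;0 0 0 0",
  hand=0,
  force=25,
)

```text
time: 5.65
tool_pos: [636.4, -263.9, 48.0]
tcp_rot: [[0.941, 0.337, 0.003], [0.337, -0.941, -0.003], [0.002, 0.004, -1.0]]
force: [0.7, -3.8, 6.1]
gripper_width: 0.618
gripper_force: 26.3
```

step_arm(
  commands="0 0 -1 0;0 0 -2 0;0 0 -3 0;0 0 -3 0;0 0 -2 0;0 0 0 0",
)

```text
time: 6.25
tool_pos: [636.3, -262.4, 159.5]
tcp_rot: [[0.941, 0.337, 0.004], [0.337, -0.941, -0.001], [0.003, 0.002, -1.0]]
force: [0.5, -0.0, -0.5]
gripper_width: 0.612
gripper_force: 26.5
```

step_arm(
  commands="-0.2 -1 0 0;-0.5 -2.5 0 0;-0.6 -3.2 0 0;-0.7 -3.6 0 0;-0.7 -3.6 0 0;-0.7 -3.6 0 0;-0.6 -3.2 0 0;-0.4 -2.5 0 0;-0.3 -1.2 0 0;-0.1 -0.5 0 0",
)

```text
time: 7.25
tool_pos: [504.1, -42.9, 154.4]
tcp_rot: [[0.941, 0.338, -0.004], [0.338, -0.941, 0.001], [-0.003, -0.002, -1.0]]
force: [-0.1, -0.5, -1.3]
gripper_width: 0.621
gripper_force: 26.5
```

step_arm(
  commands="0 0 0 0;0 0 0 0;0 0 0 0",
)

```text
time: 7.55
tool_pos: [506.7, -45.3, 156.4]
tcp_rot: [[0.942, 0.336, 0.0], [0.336, -0.942, -0.0], [0.0, 0.0, -1.0]]
force: [0.2, 0.2, -1.3]
gripper_width: 0.614
gripper_force: 26.5
```

Run:
```python
from h import *
s=shot("side","side2.png"); t=shot("top","top2.png")
o=get_obs(); p=np.array(o["tool_pos"]); print(o["time"],p,o["force"])
r=trace("side","egg_center")
if r: ys,xs=np.nonzero(r[0]["mask"]); print(r[0]["conf"],len(xs),xs.mean(),ys.mean(),xs.min(),xs.max(),ys.min(),ys.max())
print(proj("side",[p,p+[0,0,12],[507.3,-45.7,98],[507.3,-45.7,66]]))
c=lambda im,x,y,w,h,W,H: cv2.resize(im[y:y+h,x:x+w,::-1],(W,H),interpolation=cv2.INTER_CUBIC)
cv2.imwrite("pics/c3.png",np.hstack([c(s,210,180,110,130,440,520),c(t,250,190,90,130,360,520)]))
```

```text
7.65 [506.52051269 -45.11530336 156.36170769] [ 0.50331871 -0.19307702 -1.48240199]
0.88 374 259.5080213903743 219.1096256684492 252 268 203 232
[[261.74902096 219.81555074]
 [261.55116156 215.44849905]
 [263.0870679  240.22821273]
 [263.55774832 250.82474084]]
```

View pics/c3.png

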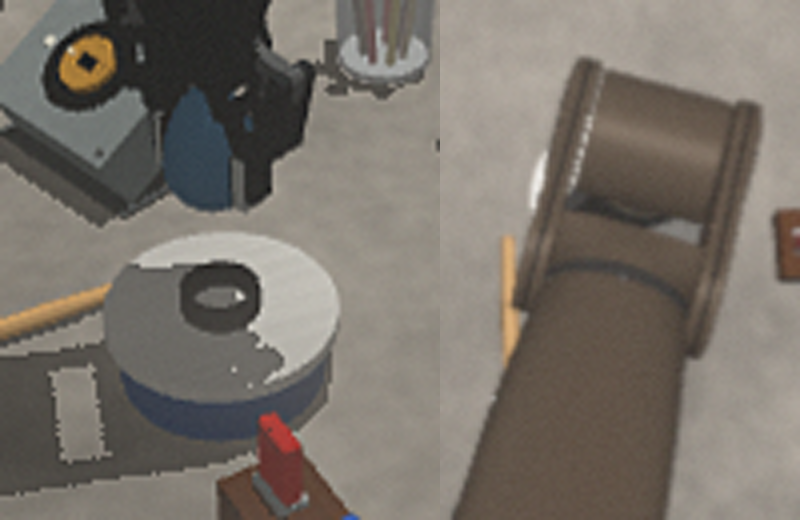

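The egg is held upright, with its bottom at about (262,232) in the side view, just above the ring at (264,254). The offsets agree with the calibration, so I'm lowering it.

step_arm(
  commands="0.1 0.1 1 0;0 0 2 0;0 0 2 0;0 0 1 0;0 0 0.5 0;0 0 0 0;0 0 0 0",
)

```text
time: 8.4
tool_pos: [508.0, -45.2, 92.0]
tcp_rot: [[0.941, 0.337, 0.001], [0.337, -0.941, -0.0], [0.001, 0.001, -1.0]]
force: [0.8, -1.1, -0.7]
gripper_width: 0.61
gripper_force: 26.5
```

step_arm(
  commands="0 0 0.1 0;0 0 0.1 0;0 0 0.1 0;0 0 0 0",
)

```text
time: 8.8
tool_pos: [507.4, -45.0, 88.4]
tcp_rot: [[0.941, 0.337, 0.0], [0.337, -0.941, -0.0], [0.0, 0.0, -1.0]]
force: [-0.1, 0.2, -0.7]
gripper_width: 0.616
gripper_force: 26.5
```

step_arm(
  commands="0 0 0.1 0;0 0 0.1 0;0 0 0 0",
)

```text
time: 9.1
tool_pos: [507.8, -45.2, 86.7]
tcp_rot: [[0.941, 0.337, 0.001], [0.337, -0.941, -0.0], [0.001, 0.001, -1.0]]
force: [0.1, -0.6, 1.8]
gripper_width: 0.611
gripper_force: 26.7
```

step_arm(
  commands="0 0 0.1 0;0 0 0 0",
)

```text
time: 9.3
tool_pos: [508.2, -45.4, 86.2]
tcp_rot: [[0.941, 0.337, 0.002], [0.337, -0.941, -0.001], [0.001, 0.001, -1.0]]
force: [0.7, -0.8, 3.7]
gripper_width: 0.614
gripper_force: 26.9
```

step_arm(
  commands="0 0 0 0;0 0 0 0;0 0 0 0;0 0 0 0;0 0 0 0;0 0 0 0",
  hand=1,
)

```text
time: 9.9
tool_pos: [507.3, -45.0, 85.2]
tcp_rot: [[0.941, 0.337, -0.0], [0.337, -0.941, 0.0], [-0.0, -0.0, -1.0]]
force: [0.4, 0.3, -0.8]
gripper_width: 0.999
gripper_force: 0.0
```

step_arm(
  commands="0 0 -1 0;0 0 -2 0;0 0 -3 0;0 0 -3 0;0 0 -1 0;0 0 0 0",
)

```text
time: 10.5
tool_pos: [508.6, -45.3, 187.6]
tcp_rot: [[0.941, 0.337, 0.005], [0.337, -0.941, -0.001], [0.004, 0.003, -1.0]]
force: [0.1, 0.0, -0.3]
gripper_width: 1.004
gripper_force: 0.0
```

Run:
```python
from h import *
s=shot("side","side3.png")
for th in("egg_center","red_key_grip"):
  r=trace("side",th)
  if r: ys,xs=np.nonzero(r[0]["mask"]); print(th,r[0]["conf"],len(xs),xs.mean(),ys.mean(),xs.min(),xs.max(),ys.min(),ys.max(), cv2.fitEllipse(np.c_[xs,ys].astype(np.float32)) )
print(sp("side","red_key_grip"),sp("side","wheel_ring"))
print("exp",proj("side",[[507.3,-45.7,98],[507.3,-45.7,137],[507.3,-45.7,66],[475,-186.5,68],[475,-186.5,89]]))
c=lambda im,x,y,w,h,W,H: cv2.resize(im[y:y+h,x:x+w,::-1],(W,H),interpolation=cv2.INTER_CUBIC)
cv2.imwrite("pics/c4.png",c(s,200,180,110,130,440,520))
```

```text
egg_center 0.91 560 264.0357142857143 241.91785714285714 253 275 227 256 ((264.03875732421875, 241.92898559570312), (19.209064483642578, 24.90833282470703), 2.476804733276367)
red_key_grip 0.82 235 279.29787234042556 296.45106382978724 273 286 284 308 ((279.23455810546875, 296.4363098144531), (10.169495582580566, 21.18311882019043), 169.2376708984375)
[(array([281.5, 295.9]), 0.72), (array([233.5, 218.8]), 0.49)] [(array([263.1, 254.2]), 0.81)]
exp [[263.0870679  240.22821273]
 [262.48831193 226.77085924]
 [263.55774832 250.82474084]
 [278.64204482 294.1857387 ]
 [278.50209976 286.98478796]]
```

View pics/c4.png

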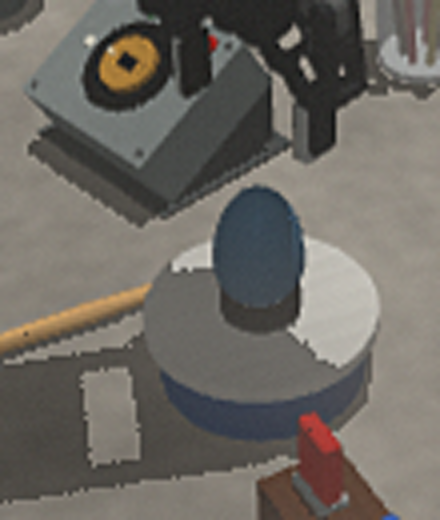

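The egg is standing upright in the ring, centred at (264,242) where I expected it. The lock needs the tool tilted 30°, but moves only shift it or turn it about its own z. Before picking up the key, I'll check with the hand empty whether the tool tilts at the arm's reach limit.

step_arm(
  commands="4.2 -1.4 -1 0;4.4 -1.5 -1.5 0;4.4 -1.5 -1.5 0;4.4 -1.5 -1.5 0;4.4 -1.5 -1.5 0;4.4 -1.5 -1.5 0;4.4 -1.5 -1 0;4.4 -1.5 -1 0;4.4 -1.5 0 0;4.4 -1.5 0 0",
)

```text
time: 11.75
tool_pos: [870.6, 244.1, 288.8]
tcp_rot: [[0.941, 0.337, -0.001], [0.337, -0.941, -0.0], [-0.001, -0.0, -1.0]]
force: [1.2, -0.7, 0.4]
gripper_width: 1.005
gripper_force: 0.0
```

step_arm(
  commands="4 0.3 0 0;4 0.3 0 0;4 0.3 0 0;0 0 0 0",
)

```text
time: 12.15
tool_pos: [943.2, 262.9, 265.3]
tcp_rot: [[0.941, 0.337, -0.002], [0.337, -0.941, 0.002], [-0.001, -0.002, -1.0]]
force: [-0.1, 0.9, -2.1]
gripper_width: 0.995
gripper_force: 0.0
```

```bash
python3 -c "
from h import *
o=get_obs(); print(o['joint_pos'].round(1),o['tool_pos'].round(1),o['tcp_rot'].round(3),o['time'])"
```

```text
[9.600e+00 6.690e+01 1.260e+01 1.000e-01 1.006e+02 8.000e+01] [943.2 262.9 265.3] [[ 0.941  0.337 -0.002]
 [ 0.337 -0.941  0.002]
 [-0.001 -0.002 -1.   ]] 12.15
```

step_arm(
  commands="4 0.3 -3 0;4 0.3 -3 0;4 0.3 -3 0;0 0 0 0",
)

```text
time: 12.55
tool_pos: [943.0, 262.5, 351.4]
tcp_rot: [[0.936, 0.337, 0.104], [0.336, -0.942, 0.028], [0.107, 0.009, -0.994]]
force: [-0.1, -0.2, 0.6]
gripper_width: 1.003
gripper_force: 0.0
```

```bash
python3 -c "
from h import *
o=get_obs(); print(o['joint_pos'].round(2),o['tool_pos'].round(1),o['tcp_rot'].round(4),o['time'])"
```

```text
[ 9.5  62.22 12.03  0.59 99.62 79.93] [943.  262.5 351.4] [[ 0.9359  0.3366  0.1038]
 [ 0.3356 -0.9416  0.0277]
 [ 0.107   0.0089 -0.9942]] 12.55
```

The trick works: the tool tilted 6° outward at azimuth 15° and the tilt held. Now I'll see whether the inner reach limit undoes it.

step_arm(
  commands="-4.7 0 0 0;-4.7 0 0 0;-4.7 0 0 0;-4.7 0 0 0;-4.7 0 0 0;-4.7 0 0 0;-4.7 0 0 0;-4.7 0 0 0;-4.7 0 0 0;-4.7 0 0 0",
)

```text
time: 13.55
tool_pos: [544.8, 117.7, 306.5]
tcp_rot: [[0.936, 0.337, 0.1], [0.336, -0.941, 0.026], [0.103, 0.01, -0.995]]
force: [-0.6, -0.8, 0.1]
gripper_width: 0.999
gripper_force: 0.0
```

step_arm(
  commands="-4 0 0 0;-4 0 0 0;-4 0 0 0;0 0 0 0",
)

```text
time: 13.95
tool_pos: [430.3, 77.3, 293.2]
tcp_rot: [[0.937, 0.336, 0.097], [0.335, -0.942, 0.025], [0.1, 0.009, -0.995]]
force: [-0.0, -0.3, -0.1]
gripper_width: 0.995
gripper_force: 0.0
```

```bash
python3 -c "
from h import *
o=get_obs(); print(o['joint_pos'].round(2),o['tool_pos'].round(1),o['tcp_rot'].round(4),o['time'])"
```

```text
[ -4.16 -20.68 121.78   1.9   73.43  65.73] [430.3  77.3 293.2] [[ 0.9369  0.3358  0.0974]
 [ 0.335  -0.9419  0.0248]
 [ 0.1     0.0094 -0.9949]] 13.95
```

step_arm(
  commands="-4 0 0 0;-4 0 0 0;-4 0 0 0;-4 0 0 0;0 0 0 0",
)

```text
time: 14.45
tool_pos: [281.8, 23.1, 279.3]
tcp_rot: [[0.937, 0.333, 0.104], [0.333, -0.943, 0.021], [0.105, 0.015, -0.994]]
force: [0.6, 0.7, -0.5]
gripper_width: 1.003
gripper_force: 0.0
```

```bash
python3 -c "
from h import *
o=get_obs(); print(o['joint_pos'].round(2),o['tool_pos'].round(1),o['tcp_rot'].round(4),o['time'])"
```

```text
[-18.93 -49.1  139.04   3.07  84.77  51.4 ] [281.8  23.1 279.3] [[ 0.937   0.3334  0.1043]
 [ 0.3332 -0.9426  0.0206]
 [ 0.1052  0.0155 -0.9943]] 14.45
```

step_arm(
  commands="-3 0 0 0;-3 0 0 0;-3 0 0 0;0 0 0 0",
)

```text
time: 14.85
tool_pos: [261.4, -8.2, 268.5]
tcp_rot: [[0.94, 0.336, 0.057], [0.335, -0.942, 0.024], [0.062, -0.004, -0.998]]
force: [-0.4, -0.7, -0.0]
gripper_width: 0.999
gripper_force: 0.0
```

```bash
python3 -c "
from h import *
o=get_obs(); print(o['joint_pos'].round(2),o['tool_pos'].round(1),o['tcp_rot'].round(4),o['time'])"
```

```text
[-27.14 -51.24 140.91   2.73  88.08  43.22] [261.4  -8.2 268.5] [[ 0.9403  0.3356  0.0567]
 [ 0.3347 -0.942   0.0244]
 [ 0.0616 -0.004  -0.9981]] 14.85
```

step_arm(
  commands="-3 0 0 0;-3 0 0 0;0 0 0 0",
)

```text
time: 15.15
tool_pos: [251.0, -34.4, 263.0]
tcp_rot: [[0.941, 0.336, 0.026], [0.335, -0.942, 0.029], [0.034, -0.019, -0.999]]
force: [0.1, -0.5, -0.2]
gripper_width: 0.995
gripper_force: 0.0
```

```bash
python3 -c "
from h import *
o=get_obs(); print(o['joint_pos'].round(2),o['tool_pos'].round(1),o['tcp_rot'].round(4),o['time'])"
```

```text
[-33.49 -51.26 141.43   2.21  89.49  36.86] [251.  -34.4 263. ] [[ 0.9414  0.3362  0.026 ]
 [ 0.3355 -0.9416  0.0289]
 [ 0.0342 -0.0185 -0.9992]] 15.15
```

step_arm(
  commands="-3 0 0 0;3.2 3.4 0 0;3 3.7 0 0;3 3.7 0 0;3 3.7 0 0;3 3.7 0 0;3 3.7 0 0;0 0 0 0",
)

```text
time: 15.95
tool_pos: [493.9, -194.8, 255.0]
tcp_rot: [[0.941, 0.338, 0.009], [0.338, -0.941, 0.035], [0.02, -0.03, -0.999]]
force: [-0.6, -0.0, -0.1]
gripper_width: 0.999
gripper_force: 0.0
```

step_arm(
  commands="0 0 0 -0.14;0 0 0 -0.14;0 0 0 -0.14;0 0 0 -0.14;0 0 0 -0.14;0 0 0 -0.14;0 0 0 -0.14;0 0 0 -0.14;0 0 0 -0.128;0 0 0 0",
)

```text
time: 16.95
tool_pos: [490.0, -192.2, 258.1]
tcp_rot: [[-0.023, 1.0, 0.012], [0.999, 0.023, 0.033], [0.033, 0.012, -0.999]]
force: [0.7, -0.1, 0.2]
gripper_width: 1.001
gripper_force: 0.0
```

```bash
cat > to.py <<'E'
import sys
from h import *
o=get_obs(); R=o["tcp_rot"]; p=o["tool_pos"]; print(o["time"],"q",o["joint_pos"].round(1),p.round(1),"force",o["force"].round(1)); print(R.round(4))
if len(sys.argv)>3:
    g=np.array([float(a) for a in sys.argv[1:4]]); print("tool shift cm",(R.T@(g-p)/10).round(3))
E
python3 to.py 475 -186.3 150
```

```text
16.95 q [-33.3  -2.9 110.5   2.   72.9 -35.3] [ 490.  -192.2  258.1] force [ 0.7 -0.1  0.2]
[[-0.0232  0.9997  0.0115]
 [ 0.9992  0.0228  0.0331]
 [ 0.0329  0.0123 -0.9994]]
tool shift cm [ 0.265 -1.623 10.808]
```

step_arm(
  commands="0.1 -0.6 3 0;0.1 -0.6 3 0;0.1 -0.4 3 0;0 0 1.8 0;0 0 0 0;0 0 0 0",
)

```text
time: 17.55
tool_pos: [474.7, -186.8, 149.9]
tcp_rot: [[-0.021, 1.0, 0.01], [0.999, 0.021, 0.033], [0.033, 0.011, -0.999]]
force: [-0.3, -0.4, -0.0]
gripper_width: 0.999
gripper_force: 0.0
```

```bash
python3 to.py 475 -186.3 70
python3 - <<'E'
from h import *
s=shot("side","side5.png")
c=lambda im,x,y,w,h,W,H: cv2.resize(im[y:y+h,x:x+w,::-1],(W,H),interpolation=cv2.INTER_CUBIC)
cv2.imwrite("pics/c5.png",c(s,230,230,110,110,550,550))
E
```

```text
17.55 q [-33.8   1.7 117.9   2.2  60.9 -36.1] [ 474.7 -186.8  149.9] force [-0.3 -0.4 -0. ]
[[-0.0214  0.9997  0.0103]
 [ 0.9992  0.021   0.0334]
 [ 0.0332  0.011  -0.9994]]
tool shift cm [-0.22  -0.059  7.982]
```

View pics/c5.png

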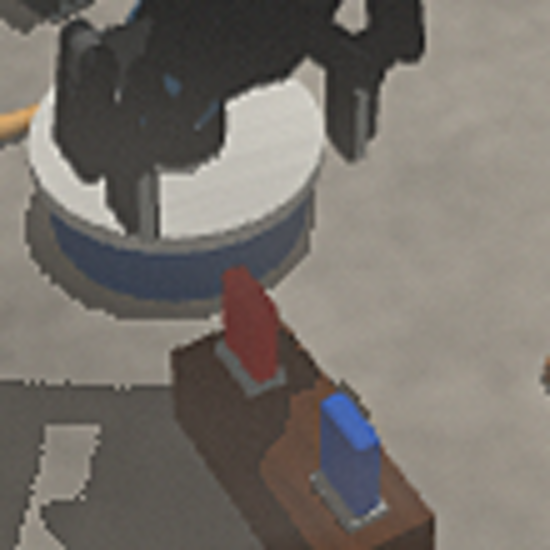

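The fingers straddle the red key, with mid-tips at about crop (252,195) above the key top at (240,275). I'm going down to grip it.

step_arm(
  commands="-0.1 0 2.5 0;-0.1 0 2.5 0;0 0 2 0;0 0 1 0;0 0 0 0;0 0 0 0",
)

```text
time: 18.2
tool_pos: [475.8, -186.9, 70.4]
tcp_rot: [[-0.022, 1.0, 0.011], [0.999, 0.022, 0.033], [0.032, 0.012, -0.999]]
force: [0.3, -0.7, 0.1]
gripper_width: 0.999
gripper_force: 0.0
```

step_arm(
  commands="0 0 0 0;0 0 0 0;0 0 0 0;0 0 0 0;0 0 0 0;0 0 0 0;0 0 0 0;0 0 0 0;0 0 0 0;0 0 0 0",
  hand=0,
  force=40,
)

```text
time: 19.2
tool_pos: [474.9, -186.4, 69.1]
tcp_rot: [[-0.022, 1.0, 0.01], [0.999, 0.022, 0.034], [0.033, 0.01, -0.999]]
force: [-0.2, 0.5, 1.6]
gripper_width: 0.136
gripper_force: 42.4
```

```bash
python3 to.py
```

```text
19.2 q [-33.7   9.  120.    2.4  51.6 -36.5] [ 474.9 -186.4   69.1] force [-0.2  0.5  1.6]
[[-0.0224  0.9997  0.0097]
 [ 0.9992  0.0221  0.0337]
 [ 0.0335  0.0104 -0.9994]]
```

The key is gripped. I'll lift it, turn the tool to the station's heading, and go back to the reach limit to tilt.

step_arm(
  commands="0 0 -1 0;0 0 -2 0;0 0 -3 0;0 0 -4 0;0 0 -4 0;0 0 -4 0;0 0 -3 -0.128;0 0 -2 -0.129;0 0 0 0;0 0 0 0",
)

```text
time: 20.2
tool_pos: [472.1, -193.9, 298.3]
tcp_rot: [[-0.273, 0.962, 0.008], [0.961, 0.273, 0.034], [0.031, 0.017, -0.999]]
force: [0.3, 0.4, -0.7]
gripper_width: 0.132
gripper_force: 42.2
```

```bash
python3 to.py 913 262 360
```

```text
20.2 q [-34.6  -6.7 109.8   1.9  77.6 -50.9] [ 472.1 -193.9  298.3] force [ 0.3  0.4 -0.7]
[[-0.2732  0.9619  0.0082]
 [ 0.9615  0.2728  0.0342]
 [ 0.0307  0.0172 -0.9994]]
tool shift cm [31.971 54.956 -4.248]
```

step_arm(
  commands="2 3.4 -0.3 0;2.4 4.2 -0.3 0;2.5 4.3 -0.3 0;2.5 4.3 -0.3 0;2.5 4.3 -0.3 0;2.5 4.3 -0.3 0;2.5 4.3 -0.3 0;2.5 4.3 -0.3 0;2.5 4.3 -0.3 0;2.5 4.3 -0.3 0",
)

```text
time: 21.2
tool_pos: [809.1, 156.5, 339.8]
tcp_rot: [[-0.273, 0.962, 0.004], [0.961, 0.273, 0.033], [0.031, 0.012, -0.999]]
force: [0.9, -0.4, 0.6]
gripper_width: 0.136
gripper_force: 42.1
```

step_arm(
  commands="2.5 4.3 -0.3 0;2.4 4.2 -0.3 0;2.4 4.2 -0.3 0;0 4 -2 0;0 4 -3 0;0 0 0 0",
)

```text
time: 21.8
tool_pos: [920.3, 253.4, 380.2]
tcp_rot: [[-0.274, 0.961, 0.042], [0.961, 0.272, 0.043], [0.03, 0.052, -0.998]]
force: [-0.3, -0.4, 0.8]
gripper_width: 0.137
gripper_force: 42.5
```

```bash
python3 to.py
```

```text
21.8 q [  8.8  60.3  12.3   2.2 104.7  -6.5] [920.3 253.4 380.2] force [-0.3 -0.4  0.8]
[[-0.2741  0.9608  0.0421]
 [ 0.9612  0.2724  0.0434]
 [ 0.0303  0.0524 -0.9982]]
```

step_arm(
  commands="0 4 -2.5 0;0 4 -2.5 0;0 4 -2.5 0;0 4 -2.5 0;0 4 -2.5 0;0 0 0 0",
)

```text
time: 22.4
tool_pos: [921.0, 253.0, 453.8]
tcp_rot: [[-0.276, 0.946, 0.171], [0.961, 0.266, 0.078], [0.029, 0.186, -0.982]]
force: [-0.0, 0.5, -0.2]
gripper_width: 0.134
gripper_force: 42.6
```

```bash
python3 to.py
```

```text
22.4 q [  8.6  56.1  12.    3.  101.4  -6.4] [921.  253.  453.8] force [-0.   0.5 -0.2]
[[-0.2757  0.9459  0.1712]
 [ 0.9608  0.2659  0.0783]
 [ 0.0285  0.1861 -0.9821]]
```

step_arm(
  commands="0 4.9 0 0;0 4.9 0 0;0 4.9 0 0;0 4.9 0 0;0 4.9 0 0;0 0 0 0",
)

```text
time: 23.0
tool_pos: [966.5, 267.9, 418.6]
tcp_rot: [[-0.276, 0.917, 0.289], [0.961, 0.254, 0.111], [0.029, 0.308, -0.951]]
force: [0.3, 0.3, -0.4]
gripper_width: 0.135
gripper_force: 42.6
```

```bash
python3 to.py
```

```text
23.0 q [ 8.8 58.7 12.   3.8 91.6 -6.2] [966.5 267.9 418.6] force [ 0.3  0.3 -0.4]
[[-0.2756  0.9169  0.2886]
 [ 0.9608  0.2538  0.1113]
 [ 0.0288  0.3079 -0.951 ]]
```

step_arm(
  commands="0 4.9 0 0;0 4.9 0 0;0 4.9 0 0;0 4.9 0 0;0 4.9 0 0;0 4.9 0 0;0 0 0 0",
)

```text
time: 23.7
tool_pos: [1001.5, 278.5, 431.7]
tcp_rot: [[-0.275, 0.856, 0.438], [0.961, 0.232, 0.151], [0.028, 0.462, -0.886]]
force: [-0.7, 0.8, -1.3]
gripper_width: 0.138
gripper_force: 42.6
```

```bash
python3 to.py
```

```text
23.7 q [ 8.9 58.8 12.   4.7 81.9 -6.2] [1001.5  278.5  431.7] force [-0.7  0.8 -1.3]
[[-0.2755  0.8559  0.4376]
 [ 0.9609  0.232   0.1512]
 [ 0.0279  0.4621 -0.8864]]
```

step_arm(
  commands="0.3 4.9 0 0;0.3 4 0 0;0 0 0 0",
)

```text
time: 24.0
tool_pos: [1006.9, 286.8, 443.6]
tcp_rot: [[-0.276, 0.833, 0.479], [0.961, 0.225, 0.163], [0.028, 0.505, -0.862]]
force: [0.6, 0.6, -0.8]
gripper_width: 0.137
gripper_force: 42.6
```

```bash
cat >> to.py <<'E'
k=R@np.array([.0335,.0104,-.9994]); print("keyz",k.round(3),"tilt",np.degrees(np.arccos(k[2])).round(2),"az",np.degrees(np.arctan2(k[1],k[0])).round(1)-180)
E
python3 to.py
python3 - <<'E'
from h import *
# refine the lock: brass centroid with z=80, top; lights yaw with known heights
print(atz("top",(214.7,235.0),80))
t=cv2.imread("pics/top0.png"); s=cv2.imread("pics/side1.png")
def cen(im,box,f):
    x0,y0,x1,y1=box; b,g,r=im[y0:y1,x0:x1].astype(float).transpose(2,0,1); w=np.clip(f(r,g,b),0,None); w[w<.35*w.max()]=0
    yy,xx=np.mgrid[y0:y1,x0:x1]; return np.array([(w*xx).sum(),(w*yy).sum()])/w.sum()
red=lambda r,g,b:r-np.maximum(g,b)-20
grn=lambda r,g,b:g-np.maximum(r,b)-8
R=tri(cen(s,(244,184,258,198),red),cen(t,(219,213,230,224),red)); G=tri(cen(s,(222,170,236,182),grn),cen(t,(187,222,200,236),grn))
print(R,G,np.degrees(np.arctan2(*(R[0]-G[0])[[0,1]]*[1,-1])))
brass=lambda r,g,b:r-b-40
T=cen(t,(204,225,226,246),brass)
print("brass top",T,atz("top",T,80))
for f in("side0","side1"):
    S=cen(cv2.imread("pics/"+f+".png"),(220,184,244,208),brass); print(S,tri(S,T))
E
```

```text
24.0 q [ 9.3 58.4 12.   4.9 79.5 -5.9] [1006.9  286.8  443.6] force [ 0.6  0.6 -0.8]
[[-0.2764  0.833   0.4793]
 [ 0.9606  0.2248  0.1632]
 [ 0.0282  0.5055 -0.8624]]
keyz [-0.48  -0.129  0.868] tilt 29.77 az -345.0
[523.38962886 192.06886475  80.        ]
(array([569.57355213, 160.33646257,  96.60678819]), np.float64(1.9110893564539977)) (array([543.5150292 , 254.57355058,  97.96511416]), np.float64(1.964933666873656)) 15.457233319430983
brass top [214.67219426 235.17826473] [522.86864169 192.15396307  80.        ]
[231.40164959 195.29255186] (array([523.72924361, 192.36340586,  76.60751436]), np.float64(1.0110235297203234))
[231.40827922 195.26345083] (array([523.73384961, 192.34890861,  76.70619403]), np.float64(1.0430480207167192))
```

```bash
python3 to.py 460 174 230
```

```text
24.0 q [ 9.3 58.4 12.   4.9 79.5 -5.9] [1006.9  286.8  443.6] force [ 0.6  0.6 -0.8]
[[-0.2764  0.833   0.4793]
 [ 0.9606  0.2248  0.1632]
 [ 0.0282  0.5055 -0.8624]]
tool shift cm [  3.672 -58.891  -9.628]
keyz [-0.48  -0.129  0.868] tilt 29.77 az -345.0
```

step_arm(
  commands="0.3 -4.2 -0.7 0;0.3 -4.8 -0.8 0;0.3 -4.8 -0.8 0;0.3 -4.8 -0.8 0;0.3 -4.8 -0.8 0;0.3 -4.8 -0.8 0;0.3 -4.8 -0.8 0;0.3 -4.8 -0.8 0;0.3 -4.8 -0.8 0;0.3 -4.8 -0.8 0",
)

```text
time: 25.0
tool_pos: [606.6, 203.6, 290.0]
tcp_rot: [[-0.276, 0.834, 0.478], [0.961, 0.225, 0.163], [0.028, 0.504, -0.863]]
force: [0.3, -0.6, -1.1]
gripper_width: 0.132
gripper_force: 42.6
```

step_arm(
  commands="0.3 -4.8 -0.8 0;0.2 -4 -0.8 0;0 -2 0 0;0 0 0 0;0 0 0 0",
)

```text
time: 25.5
tool_pos: [510.1, 181.8, 251.0]
tcp_rot: [[-0.276, 0.833, 0.479], [0.961, 0.224, 0.163], [0.028, 0.506, -0.862]]
force: [0.7, -0.1, -0.1]
gripper_width: 0.137
gripper_force: 42.7
```

```bash
python3 to.py 488.9 182.9 141
```

```text
25.5 q [  6.1 -15.6 125.6   9.8  40.6 -15.3] [510.1 181.8 251. ] force [ 0.7 -0.1 -0.1]
[[-0.2758  0.8331  0.4794]
 [ 0.9608  0.2244  0.1629]
 [ 0.0281  0.5055 -0.8624]]
tool shift cm [ 0.376 -7.3    8.487]
keyz [-0.48  -0.128  0.868] tilt 29.77 az -345.0
```

step_arm(
  commands="0.1 -3 0 0;0.1 -3 1 0;0.1 -1.3 2 0;0 0 2.5 0;0 0 2 0;0 0 1 0;0 0 0 0;0 0 0 0",
)

```text
time: 26.3
tool_pos: [489.2, 182.2, 140.5]
tcp_rot: [[-0.276, 0.834, 0.478], [0.961, 0.225, 0.163], [0.028, 0.504, -0.863]]
force: [0.2, 0.4, -1.4]
gripper_width: 0.136
gripper_force: 42.7
```

```bash
python3 to.py 488.9 182.9 141
python3 - <<'E'
from h import *
o=get_obs();R=o["tcp_rot"];p=o["tool_pos"];k=R@np.array([.0335,.0104,-.9994]); g=p+1.1*R[:,2]
s=shot("side","side6.png"); t=shot("top","top6.png")
def ov(im,n):
    im=im[:,:,::-1].copy(); return im
pts=[g,g-26*k,g-54*k,[523.2,192.2,79.5],np.array([523.2,192.2,79.5])+15*np.array([-.4825,-.131,.866])]
print(proj("side",pts).round(1)); print(proj("top",pts).round(1))
c=lambda im,x,y,w,h,W,H: cv2.resize(im[y:y+h,x:x+w,::-1],(W,H),interpolation=cv2.INTER_CUBIC)
cv2.imwrite("pics/c6.png",np.hstack([c(s,200,150,70,70,490,490),c(t,190,210,44,70,308,490)]))
E
```

```text
26.3 q [  6.5  -9.3 133.2  13.8  27.  -19.8] [489.2 182.2 140.5] force [ 0.2  0.4 -1.4]
[[-0.2761  0.8339  0.4779]
 [ 0.9607  0.2247  0.1628]
 [ 0.0284  0.5041 -0.8632]]
tool shift cm [ 0.077  0.014 -0.047]
keyz [-0.478 -0.128  0.869] tilt 29.67 az -345.0
[[218.6 180.4]
 [223.4 185.9]
 [228.4 191.7]
 [231.  194.5]
 [228.4 191.5]]
[[216.1 244.6]
 [215.6 241. ]
 [215.2 237.2]
 [214.7 235.1]
 [214.9 237.1]]
```

View pics/c6.png

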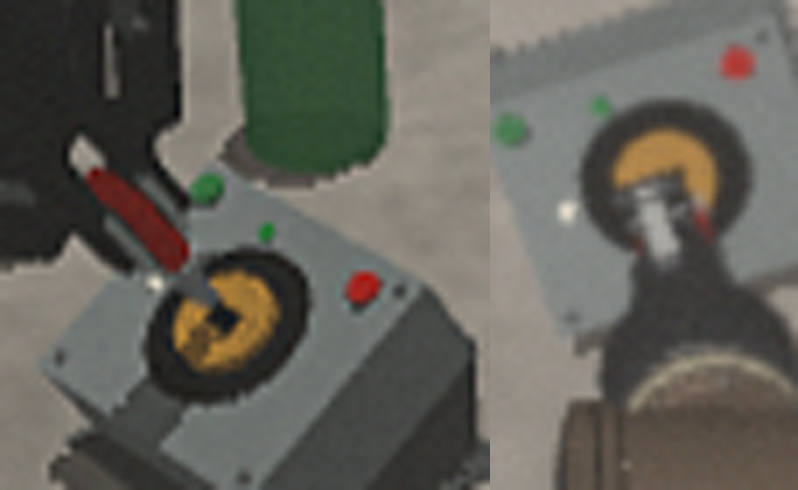

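The key's blade tip is at about (229,193) in the side view, in line with the slot at (232,195). Both are off their predicted pixels by the same amount, so the alignment is good. I'm starting the insertion.

step_arm(
  commands="0.05 0 0.4 0;0 0 0.4 0;0 0 0.4 0;0 0 0.3 0;0 0 0.2 0;0 0 0.2 0;0 0 0 0;0 0 0 0",
)

```text
time: 27.2
tool_pos: [497.1, 185.6, 123.0]
tcp_rot: [[-0.276, 0.835, 0.477], [0.961, 0.225, 0.163], [0.029, 0.503, -0.864]]
force: [0.4, -0.8, -1.1]
gripper_width: 0.132
gripper_force: 42.7
```

```bash
python3 to.py 509.5 187.8 102.3
```

```text
27.2 q [  6.8  -6.1 132.6  14.6  24.5 -20.5] [497.1 185.6 123. ] force [ 0.4 -0.8 -1.1]
[[-0.276   0.8346  0.4768]
 [ 0.9607  0.2248  0.1627]
 [ 0.0286  0.5029 -0.8639]]
tool shift cm [-0.193  0.039  2.418]
keyz [-0.477 -0.128  0.87 ] tilt 29.6 az -345.0
```

step_arm(
  commands="-0.02 0 0.2 0;-0.02 0 0.2 0;0 0 0.2 0;0 0 0 0",
)

```text
time: 27.6
tool_pos: [500.0, 186.2, 117.6]
tcp_rot: [[-0.276, 0.835, 0.476], [0.961, 0.225, 0.163], [0.029, 0.503, -0.864]]
force: [-0.0, 1.1, -0.9]
gripper_width: 0.132
gripper_force: 42.7
```

```bash
python3 to.py 509.5 187.8 102.3
```

```text
27.6 q [  6.9  -5.  132.3  15.1  23.7 -21. ] [500.  186.2 117.6] force [-0.   1.1 -0.9]
[[-0.2759  0.8348  0.4764]
 [ 0.9608  0.2247  0.1626]
 [ 0.0287  0.5026 -0.8641]]
tool shift cm [-0.152  0.06   1.796]
keyz [-0.477 -0.128  0.87 ] tilt 29.57 az -345.0
```

No force at roughly 10 mm below the mouth, so the blade is in the slot. I'll keep going.

step_arm(
  commands="-0.02 0 0.3 0;-0.02 0 0.3 0;-0.01 0 0.3 0;-0.01 0 0.2 0;0 0 0 0",
)

```text
time: 28.1
tool_pos: [505.4, 187.4, 108.0]
tcp_rot: [[-0.276, 0.835, 0.476], [0.961, 0.225, 0.163], [0.029, 0.502, -0.864]]
force: [1.0, -0.1, -0.6]
gripper_width: 0.136
gripper_force: 42.6
```

```bash
python3 to.py 509.5 187.8 102.3
```

```text
28.1 q [  6.9  -3.1 131.8  15.8  22.4 -21.7] [505.4 187.4 108. ] force [ 1.  -0.1 -0.6]
[[-0.2759  0.8349  0.4763]
 [ 0.9608  0.2247  0.1626]
 [ 0.0287  0.5025 -0.8641]]
tool shift cm [-0.091  0.063  0.689]
keyz [-0.477 -0.128  0.87 ] tilt 29.57 az -345.0
```

step_arm(
  commands="-0.01 0 0.2 0;-0.01 0 0.2 0;0 0 0.1 0;0 0 0 0",
)

```text
time: 28.5
tool_pos: [507.9, 188.1, 103.9]
tcp_rot: [[-0.276, 0.835, 0.477], [0.961, 0.225, 0.163], [0.029, 0.503, -0.864]]
force: [-0.1, -1.2, -0.4]
gripper_width: 0.133
gripper_force: 42.6
```

step_arm(
  commands="0 0 0.1 0;0 0 0.1 0;0 0 0 0",
)

```text
time: 28.8
tool_pos: [508.4, 188.3, 103.6]
tcp_rot: [[-0.278, 0.835, 0.475], [0.96, 0.227, 0.163], [0.028, 0.502, -0.865]]
force: [-15.6, -7.2, 16.4]
gripper_width: 0.133
gripper_force: 46.2
```

The shoulder is on the face with about 23 N, so the key is home. I'll ease off slightly and turn clockwise.

step_arm(
  commands="0 0 -0.07 0;0 0 0 0;0 0 0 0.12;0 0 0 0.12;0 0 0 0.12;0 0 0 0.12;0 0 0 0;0 0 0 0",
)

```text
time: 29.6
tool_pos: [508.6, 188.5, 103.9]
tcp_rot: [[0.14, 0.868, 0.477], [0.956, -0.244, 0.163], [0.258, 0.433, -0.864]]
force: [-6.7, -2.1, 6.9]
gripper_width: 0.134
gripper_force: 44.1
```

```bash
python3 to.py; python3 -c "
from h import *
print(get_obs()['wrist_torque'])"
```

```text
29.6 q [  7.   -2.2 131.5  16.3  21.8   5.3] [508.6 188.5 103.9] force [-6.7 -2.1  6.9]
[[ 0.14    0.8676  0.4772]
 [ 0.9559 -0.2441  0.1633]
 [ 0.2581  0.4333 -0.8635]]
keyz [-0.463 -0.134  0.876] tilt 28.82 az -343.9
[-0.06603375  0.56096005  0.04540449]
```

step_arm(
  commands="0 0 0 0.12;0 0 0 0.12;0 0 0 0.12;0 0 0 0.12;0 0 0 0.12;0 0 0 0.12;0 0 0 0;0 0 0 0",
)

```text
time: 30.4
tool_pos: [509.2, 188.4, 104.3]
tcp_rot: [[0.677, 0.559, 0.479], [0.558, -0.814, 0.163], [0.481, 0.157, -0.863]]
force: [-5.4, -2.3, 6.7]
gripper_width: 0.137
gripper_force: 44.0
```

```bash
python3 to.py; python3 -c "
from h import *
o=get_obs(); print(o['wrist_torque'],o['wrist_torque']@o['tcp_rot'][:,2])"
```

```text
30.4 q [  7.   -2.2 131.4  16.3  21.7  46.6] [509.2 188.4 104.3] force [-5.4 -2.3  6.7]
[[ 0.6767  0.5594  0.4788]
 [ 0.5575 -0.814   0.163 ]
 [ 0.4809  0.1566 -0.8627]]
keyz [-0.45  -0.153  0.88 ] tilt 28.37 az -341.3
[-0.13492315  0.38186044  0.01273734] -0.0133231308707695
```

step_arm(
  commands="0 0 0 0.1;0 0 0 0.05;0 0 0 0;0 0 0 0",
)

```text
time: 30.8
tool_pos: [509.6, 188.0, 104.5]
tcp_rot: [[0.752, 0.452, 0.48], [0.431, -0.888, 0.162], [0.499, 0.085, -0.862]]
force: [-4.9, -4.0, 7.1]
gripper_width: 0.133
gripper_force: 43.9
```

```bash
python3 to.py; python3 -c "
from h import *
o=get_obs(); print(o['wrist_torque'],o['wrist_torque']@o['tcp_rot'][:,2])"
```

```text
30.8 q [  7.   -2.2 131.4  16.2  21.6  55.1] [509.6 188.  104.5] force [-4.9 -4.   7.1]
[[ 0.7519  0.4523  0.4797]
 [ 0.4306 -0.8879  0.1622]
 [ 0.4992  0.0846 -0.8623]]
keyz [-0.45  -0.157  0.879] tilt 28.43 az -340.8
[-0.5865327   0.24086981 -0.15084866] -0.11221192568811625
```

step_arm(
  commands="0 0 0 0.07;0 0 0 0.06;0 0 0 0;0 0 0 0",
)

```text
time: 31.2
tool_pos: [509.7, 187.9, 104.5]
tcp_rot: [[0.802, 0.355, 0.48], [0.317, -0.935, 0.161], [0.506, 0.023, -0.862]]
force: [-4.7, -2.7, 7.5]
gripper_width: 0.132
gripper_force: 46.5
```

```bash
python3 to.py
python3 - <<'E'
from h import *
o=get_obs(); print(o['wrist_torque'],o['wrist_torque']@o['tcp_rot'][:,2])
s=shot("side","side7.png"); t=shot("top","top7.png")
c=lambda im,x,y,w,h,W,H: cv2.resize(im[y:y+h,x:x+w,::-1],(W,H),interpolation=cv2.INTER_CUBIC)
cv2.imwrite("pics/c7.png",np.hstack([c(s,200,150,70,70,490,490),c(t,190,210,44,70,308,490)]))
E
```

```text
31.2 q [  7.   -2.2 131.4  16.   21.6  62.4] [509.7 187.9 104.5] force [-4.7 -2.7  7.5]
[[ 0.8023  0.3549  0.48  ]
 [ 0.3169 -0.9346  0.1614]
 [ 0.5059  0.0226 -0.8623]]
keyz [-0.449 -0.16   0.879] tilt 28.48 az -340.3
[-0.96892868  0.13534776  0.32861129] -0.726589715101616
```

View pics/c7.png

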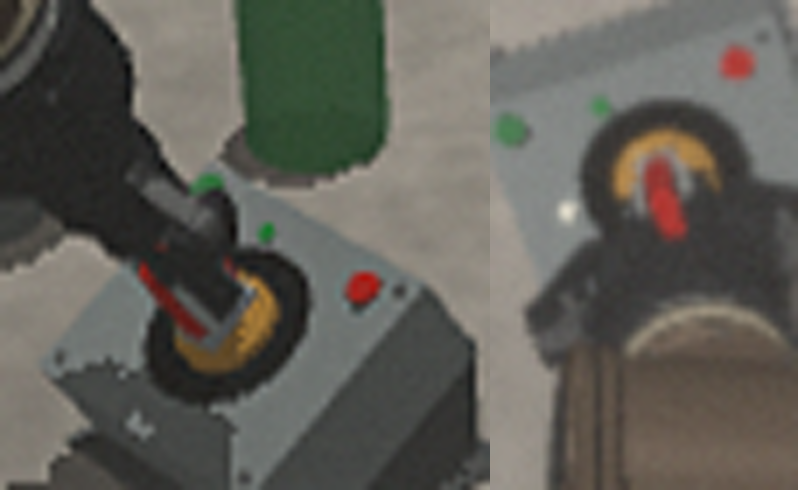

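The key is fully in the lock and stopped hard: 0.73 N m, handle pointing up the slope toward the green dot. I'll ease off the turn, release the key and back out.

step_arm(
  commands="0 0 0 -0.05;0 0 0 0",
)

```text
time: 31.5
tool_pos: [509.6, 187.9, 104.5]
tcp_rot: [[0.785, 0.393, 0.48], [0.361, -0.919, 0.162], [0.504, 0.046, -0.862]]
force: [-5.4, -3.7, 6.0]
gripper_width: 0.135
gripper_force: 43.9
```

step_arm(
  commands="0 0 0 0;0 0 0 0;0 0 0 0;0 0 0 0;0 0 0 0;0 0 0 0;0 0 0 0",
  hand=1,
)

```text
time: 32.2
tool_pos: [508.5, 188.3, 102.9]
tcp_rot: [[0.788, 0.39, 0.477], [0.357, -0.92, 0.163], [0.502, 0.042, -0.864]]
force: [-0.2, -0.8, -0.4]
gripper_width: 0.999
gripper_force: 0.0
```

step_arm(
  commands="0 0 -0.5 0;0 0 -1 0;0 0 -2 0;0 0 -3 0;0 0 -4 0;0 0 -2 0;0 0 0 0;0 0 0 0",
)

```text
time: 33.0
tool_pos: [448.9, 167.9, 211.4]
tcp_rot: [[0.787, 0.39, 0.478], [0.357, -0.92, 0.163], [0.503, 0.043, -0.863]]
force: [-0.7, 0.7, -0.8]
gripper_width: 1.0
gripper_force: 0.0
```

Run:
```python
from h import *
s=shot("side","side8.png"); t=shot("top","top8.png")
print(get_obs()["tool_pos"],get_obs()["time"])
for th in("egg_center","red_key_grip"):
  print(th,sp("side",th),sp("top",th))
m=np.array([523.2,192.2,79.5]); n=np.array([-.4825,-.131,.866]); print(proj("side",[m+26*n,[507.3,-45.7,98]]),proj("top",[m+26*n]))
c=lambda im,x,y,w,h,W,H: cv2.resize(im[y:y+h,x:x+w,::-1],(W,H),interpolation=cv2.INTER_CUBIC)
cv2.imwrite("pics/c8.png",np.hstack([c(s,195,150,100,120,450,540),c(t,190,210,44,70,340,540)]))
```

```text
[448.42389288 167.87968607 209.42697244] 33.1
egg_center [(array([262.4, 242.5]), 0.93)] [(array([297.2, 239.5]), 0.5)]
red_key_grip [(array([226.8, 191. ]), 0.67), (array([436.2, 338.5]), 0.35)] [(array([215.7, 241.4]), 0.43)]
[[226.42885946 189.33099381]
 [263.0870679  240.22821273]] [[215.08076503 238.56253473]]
```

View pics/c8.png

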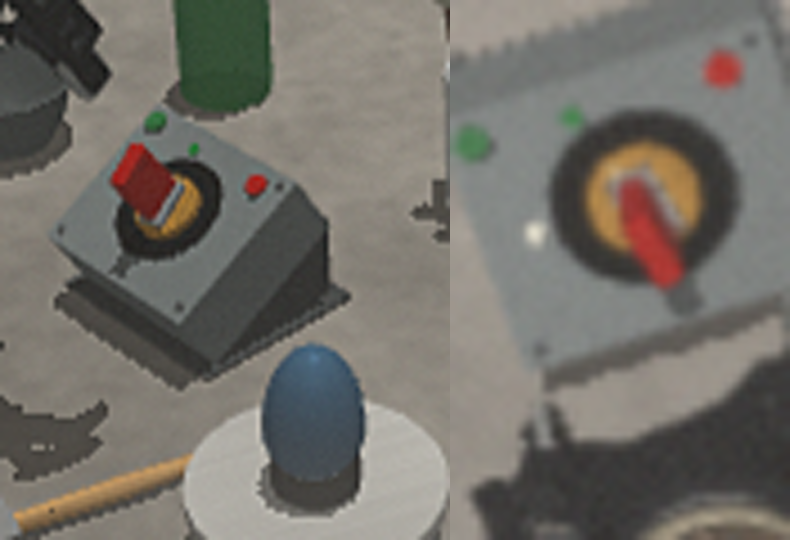

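The key sits home with its shoulder at the barrel face, turned to the stop, and the egg still stands in the ring. The gripper is clear of everything, so I'm handing in.

```bash
python3 -c "
from plant import *
print(hand_in())"
```

```text
the job is handed in; nothing more can be done
None
```

I handed the job in at about 33 s: the egg stands upright and released in the wheel's ring, and the red key is fully home in the lock, turned clockwise to its stop and let go. No verdict came back; this rests on the last camera pictures and the force readings.

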